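Hold the self-closing sample chamber open with its T-handle

ROBOT

A 7-joint arm with a two-finger parallel gripper is mounted at the origin on the work surface. World frame = base frame: x ahead of the robot, y to its left, z up, the work surface at z = 0. Lengths are in mm, angles in degrees, forces in N, time in s.
With the tool pointing down it reaches from about 400 to 850 mm from the base axis. Payload 10.4 kg.
Tool frame: the origin (TCP) lies at the very end of the fingers, on their centre line; the grasp point (between the pads) lies 19 mm behind it (ctrl.pinch_z is the distance from the TCP to the grasp point, in mm); z points along the fingers, y is the line along which they close (so a half turn about z gives the same grasp; the last joint's range is limited). The gripper opens to 87 mm and grips with 3 to 60 N. Pads are 19 mm wide; open, the fingers measure 117 mm over their backs; the gripper's body (75 mm by 190 mm) begins 51 mm behind the grasp point.
Start: joints at [-72.284, 19.034, -3.707, 83.658, 1.238, 77.344, -5.071], TCP at [203.578, 590.938, 222.576] pointing down, gripper open.
Joint ranges: [-148.97, 148.97], [-28.65, 121.19], [-84.17, 76.75], [9.2, 138.47], [-72.65, 252.65], [3.7, 117.97], [-149.18, 149.18]. Speed limits (degrees/s): [127.2, 127.2, 159.86, 159.86, 180, 180, 180].

INTERFACE

Orientations are given as a 3x3 rotation matrix whose columns are the frame's x, y, z axes.
In Python, from station import ctrl gives the robot as it stands.
- The arm moves only by the tool arm_command, never from a script. Its argument "increments" is a list of rows, each an object of numbers: "dx", "dy", "dz": the shift along the tool's x, y, z in cm; "spin": the turn about the tool's z in degrees; "claw": the opening in per cent of the stroke, from 0 (shut) to 100 (fully open). A call has 1 to 10 rows; each row shifts and turns the commanded pose from where the row before left it, along the tool's axes as they then stand; what a row does not reach is not made up. A row lasts 1/10 s, in which the tool goes at most 50 mm and 8.59 degrees, less where a joint would pass 70% of its speed; a pose out of reach is approached as far as the arm can. A call is refused whole if a number of a shift passes 5 or a number of a turn 8.59, either way. A call with a gripper value outside its range is refused whole. The fingers move at their own pace and stop on an object; the grip force is fixed at half the most. Time passes only in rows, so rows that do not move let the fingers close. It gives the time, the measured TCP pose, the force, the opening and the grip force at its end, in the units of the state.
- ctrl.get_state(): the state, without advancing time (a new reading comes with each control period).
- ctrl.get_image(name): name is "scene" or "side" or "wrist"; returns a dict with "img" (400x640x3 uint8, red, green, blue), "depth" (400x640 float32, mm along the optical axis (not along the pixel's ray), 0 where there is no reading), "fx", "fy", "cx", "cy" (pixels), "dist_coeffs" ([k1, k2, p1, p2, k3] as OpenCV has them; the pictures are not rectified), "origin" and "rotation" of the camera in the world. Camera axes: x right, y down, z forward; pixel columns grow to the right and rows downward; lengths in mm; the calibration is good to about 2 mm. A picture is of the moment at which its call begins.
- ctrl.close_job(): hands the job in; it is judged then, once.
Trained networks look in a picture, given as the dict that the camera call returned (one of the last four; its "shot" number tells which), for a name from the list of things; names that differ only in an ending like _2 or _b are one class to them, and where a whole thing is asked for, a point or a joint stands for the part that bears it (a point fixed in the world has none). Each returns a list of dicts, best first, with "conf" (0 to 1); they miss things now and then, are a little off and sometimes report something else, mostly with a low value. They report only what shows in the picture. A call takes as long as a camera call. They do not tell look-alikes from the thing itself.
- ctrl.trace(picture, name): "region" (400x640 bool, what is visible of it) and "location" ([row, column] in pixels, amid what is visible of it).
The state is a dict: "time": time; "q": joint angles; "qd": joint speeds; "joint_torque": joint torques, N m; "eef_pos": TCP position; "eef_rot": TCP orientation; "ft_force": force on the tool from outside, world axes, zero at the start; "ft_torque": the same for the moment, N m; "finger_gap": finger opening in mm; "finger_force": force on a finger pad.
Only numpy, scipy, OpenCV 4.12 (cv2) and the standard library are available. Lean on these libraries where they do the work, as an engineer would, in place of code of your own. Each camera call takes 0.05 s, during which the arm holds its last target. There are 200 camera calls.

TASK

A colleague across the bench needs to reach into the white sample chamber, whose amber door springs shut by itself. Take the blue T-handle standing on the bench, push it fully home, upright, on the square brass spindle on the chamber's roof, then turn it to swing the door open to 60 degrees (red pointer at the red mark, give or take 8 degrees). Finish while still gripping the fitted handle and holding the door there; work the door only through the handle, never with the gripper or arm against the door or its spindle, and leave the flask, the jar and the vial where they stand.

Things in the scene. Friction and masses are not known exactly. Their poses are not given: they have to be found in the camera images.
- handle: Loose upright T-handle, 0.1 to 0.2 kg, 68 mm tall. Origin: centre of its underside, on its axis; z up. Square aluminium hub 33 x 33 mm up to height 38 mm (flat sides face the handle's x and y), neck 18 mm square up to 46 mm, blue grip bar from 46 to 68 mm. Hollow from below to fit the spindle, in any of the four quarter turns.
- handle_grip (a point): Centre of the blue grip bar, on the handle's axis, 57 mm above its underside. The bar is 80 mm long (handle's x), 18 mm wide (y), 22 mm tall.
- handle_bore (a point): On the handle's axis, 6 mm above its underside: where the straight square bore begins, 19.2 mm wide, sides parallel to the hub's. Below it the mouth flares to 27 mm; the bore's ceiling is 32 mm above the underside. Fitted on the spindle, the handle has about 4 degrees of rotational play each way.
- spindle_seat (a point): On the vertical turning axis, centre of the top face of the collar (aluminium, 44 mm across) on the chamber's roof, 165 mm above the bench. From it rises the brass spindle, 18 mm square, 28 mm tall, sides parallel to this point's x and y (z up; turns with the door). Fully home, the handle's underside rests on the collar: its origin is then at this point.
- spindle (a joint): Door angle in rad: 0 shut (the start), 1.047 is 60 degrees, stop at 1.75. Spindle, collar and door turn as one about the vertical axis; opening is counterclockwise seen from above. A spring (no latch) always drives it shut: about 0.03 N m when shut, 0.12 N m at 60 degrees.
- door: Amber pane with black edges below the roof overhang on the chamber's far side (away from the robot), 122 mm tall, 194 mm long, 9 mm thick. Origin: on the turning axis at roof height (150 mm), z up; the pane runs along this frame's -y from the axis. Spindle and collar belong to it.
- door_edge (a point): On the free vertical edge of the door, 194 mm from the turning axis, 130 mm above the bench.
- chamber: Fixed white chamber, roof 210 x 250 mm (x, y), its top 150 mm above the bench, body 160 x 240 mm. Origin: at bench height, 5 mm to -x of the roof's centre; its +x side carries the door. The turning axis is at x = +80, y = +85 mm in this frame.
- dial_60 (a point): Middle of the broad red 60 degree mark of the dial on the roof, 64 mm from the turning axis. Black marks every 15 degrees from 0 to 90; a red pointer on the collar points at the 0 mark (towards the chamber's -x) when shut and turns with the door.
- flask: Green glass conical flask, bystander, 68 mm across, 105 mm tall, origin at the centre of its underside.
- jar: Jar with white cap, bystander, 56 mm across, 80 mm tall, origin at the centre of its underside.
- vial: Vial with purple cap, bystander, 30 mm across, 60 mm tall, origin at the centre of its underside.
Mind the look-alikes: they are no part of the job. Of the things like the handle, leave any that is brown or pink; of the rest the smaller one is meant.

How it is judged:
By the outcome, as a careful person would: the job done as asked, in the order asked, and still so for the second after the job is handed in, while the arm keeps its last pose, push and grip.
It also fails if it takes over 48 s, if anything falls off the work surface, if the arm or the gripper's body presses on something with over 40 N, if the wrist force passes 120 N, or if a joint passes its speed limit or range.

## Working session

There is one attempt and no reset: what is moved stays moved. The work goes in short steps, Python scripts to look and compute and a tool call to move; the robot and the scene stay as the last step left them, time stands still between calls to the robot, and variables do not carry over. Pictures are saved under pics/ and viewed, at most 10 in all, crops included, and the job is handed in when it is done.

Besides the shell and the picture viewer there is one more tool, called after "Call:" by a JSON object that holds its "name" and its "arguments". arm_command: Moves the arm, as the interface text tells. Its arguments: {"type":"object","properties":{"increments":{"type":"array"}},"required":["increments"]}

```bash
mkdir -p pics; ls; cat > h.py <<'E'
import numpy as np, cv2
from station import ctrl
def pts(p, mask):
    r,c=np.nonzero(mask & (p["depth"]>0)); d=p["depth"][r,c]
    K=np.array([[p["fx"],0,p["cx"]],[0,p["fy"],p["cy"]],[0,0,1.]])
    u=cv2.undistortPoints(np.stack([c,r],1).astype(float)[:,None],K,np.array(p["dist_coeffs"]))[:,0]
    P=np.c_[u*d[:,None],d]
    return P@np.array(p["rotation"]).T+np.array(p["origin"]), np.c_[r,c]
def save(p,n,crop=None,s=1):
    im=p["img"][:,:,::-1]
    if crop: a,b,c,d=crop; im=im[a:b,c:d]
    cv2.imwrite("pics/"+n,cv2.resize(im,None,fx=s,fy=s,interpolation=cv2.INTER_CUBIC))
E
python3 - <<'E'
from h import *
ims=[]
for n in ("scene","side"):
    p=ctrl.get_image(n); save(p,n+".png")
    print(n,np.round(p["origin"]),np.round(p["rotation"],2).tolist(),p["fx"])
    for t in ("handle","spindle_seat","chamber","door","flask","jar","vial","dial_60"):
        for d in ctrl.trace(p,t)[:5]:
            P,_=pts(p,d["region"]); print(t,round(d["conf"],2),np.round(d["location"]),len(P),np.round(np.median(P,0)) if len(P) else "",np.round(np.percentile(P,[2,98],axis=0)).tolist() if len(P) else "")
s=ctrl.get_state(); print(s["time"],s["eef_rot"],s["finger_gap"],ctrl.pinch_z)
E
```

```text
pics
scene [992. 470. 835.] [[-0.69, 0.55, -0.47], [0.72, 0.52, -0.45], [-0.0, -0.65, -0.76]] 400.94274204062674
handle 0.94 [143. 227.] 882 [ 553. -330.   71.] [[505.0, -440.0, 0.0], [574.0, -288.0, 97.0]]
handle 0.69 [121. 259.] 382 [ 420. -354.   48.] [[391.0, -426.0, -1.0], [431.0, -322.0, 70.0]]
handle 0.65 [173. 276.] 618 [ 539. -148.   83.] [[497.0, -205.0, 1.0], [561.0, -109.0, 97.0]]
handle 0.62 [278. 471.] 296 [444. 396.  47.] [[426.0, 382.0, 5.0], [450.0, 408.0, 61.0]]
handle 0.57 [140. 279.] 325 [ 441. -248.   58.] [[403.0, -270.0, 3.0], [481.0, -236.0, 70.0]]
spindle_seat 0.52 [140. 279.] 256 [ 442. -248.   63.] [[406.0, -268.0, 13.0], [479.0, -237.0, 70.0]]
door 0.63 [240. 342.] 1043 [618. 160.  60.] [[582.0, -7.0, 13.0], [644.0, 194.0, 193.0]]
flask 0.6 [192. 225.] 606 [ 663. -207.   42.] [[636.0, -229.0, 5.0], [686.0, -188.0, 106.0]]
jar 0.64 [311. 470.] 977 [527. 439.  66.] [[491.0, 411.0, 1.0], [539.0, 463.0, 82.0]]
jar 0.44 [142. 277.] 319 [ 441. -248.   58.] [[404.0, -268.0, 6.0], [480.0, -237.0, 70.0]]
vial 0.78 [277. 470.] 319 [444. 396.  40.] [[423.0, 381.0, -1
[... 1106 characters left out ...]
 -262.   65.] [[404.0, -273.0, -1.0], [477.0, -228.0, 70.0]]
jar 0.61 [148. 244.] 420 [505. 421.  52.] [[485.0, 409.0, 2.0], [535.0, 461.0, 83.0]]
jar 0.29 [193. 302.] 7924 [506.  58. 149.] [[406.0, -20.0, 2.0], [632.0, 237.0, 163.0]]
vial 0.47 [164. 228.] 164 [432. 387.  38.] [[420.0, 379.0, 1.0], [447.0, 427.0, 64.0]]
dial_60 0.85 [192. 304.] 7785 [506.  55. 149.] [[407.0, -20.0, 9.0], [628.0, 232.0, 164.0]]
dial_60 0.25 [154. 320.] 336 [609. 156. 160.] [[574.0, -15.0, 23.0], [638.0, 184.0, 193.0]]
0.9 [[-9.45465413e-01  3.25722508e-01  3.40042560e-05]
 [ 3.25722509e-01  9.45465412e-01  4.13829037e-05]
 [-1.86705047e-05  5.02020557e-05 -9.99999999e-01]] 86.85080704306678 18.700000000000003
```

View pics/scene.png

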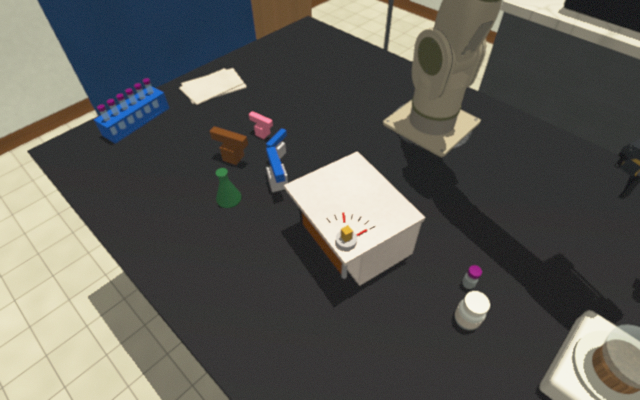

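View pics/side.png

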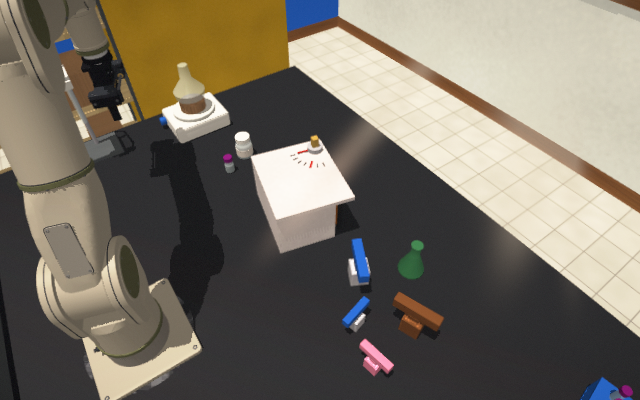

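Scene picture, [row, col]: the handle look-alikes are brown (143,227), pink (121,259), large blue (173,276; 97 mm tall) and small blue (140,279; 70 mm tall). I choose the small blue one. The chamber has its brass spindle at (232,347), the flask is at (190,228), the jar at (311,470) and the vial at (277,470). The side view agrees, with the small blue handle at (314,357) and the spindle at (141,315).

```bash
python3 - <<'E'
from h import *
full=np.ones((400,640),bool)
acc=[];S=[];R=[]
crops=[]
for n,cr in (("scene",(110,200,230,330)),("side",(270,350,310,410))):
    p=ctrl.get_image(n); P,rc=pts(p,full); c=p["img"][rc[:,0],rc[:,1]].astype(int)
    blue=(c[:,2]>c[:,0]+60)&(c[:,2]>110)
    m=blue&(P[:,2]>64)&(P[:,2]<76)&(np.hypot(P[:,0]-440,P[:,1]+255)<70)
    q=P[m]; print(n,"bar",len(q),np.median(q[:,2]),cv2.minAreaRect(q[:,:2].astype(np.float32)),q.mean(0))
    acc.append(q)
    m=(P[:,2]>188)&(P[:,2]<200)&(np.hypot(P[:,0]-590,P[:,1]-150)<80); q=P[m]; S.append(q)
    print("spindle top",len(q),np.median(q,0),cv2.minAreaRect(q[:,:2].astype(np.float32)))
    m=(abs(P[:,2]-150)<4)&(np.hypot(P[:,0]-530,P[:,1]-110)<200); q=P[m]; R.append(q)
    print("roof",len(q),np.median(q[:,2]),cv2.minAreaRect(q[:,:2].astype(np.float32)))
    red=(c[:,0]>140)&(c[:,1]<90)&(c[:,2]<90)&(P[:,2]>140)&(P[:,2]<180)&(np.hypot(P[:,0]-560,P[:,1]-120)<130)
    q=P[red]; print("red",np.round(q[:40]).tolist())
    a,b,e,d=cr; crops.append(cv2.resize(p["img"][a:b,e:d,::-1],(400,int(400*(b-a)/(d-e)))))
h=min(x.shape[0] for x in crops); cv2.imwrite("pics/crop1.png",np.hstack([x[:h] for x in crops]))
for nm,A in (("bar",acc),("sp",S),("roof",R)):
    A=np.vstack(A); print(nm,cv2.minAreaRect(A[:,:2].astype(np.float32)))
E
```

```text
scene bar 131 67.82510796280667 ((440.8843688964844, -256.5558776855469), (81.06015014648438, 21.601558685302734), 14.697869300842285) [ 443.14343046 -254.79527664   67.81928795]
spindle top 85 [623.93226094 175.2230122  192.17904561] ((623.11669921875, 173.7239532470703), (19.319299697875977, 19.36515235900879), 75.63008880615234)
roof 7712 149.75272358321337 ((529.8553466796875, 109.04122161865234), (253.43276977539062, 211.65188598632812), 76.29084777832031)
red [[573.0, 121.0, 150.0], [574.0, 122.0, 148.0], [578.0, 126.0, 153.0], [576.0, 127.0, 152.0], [578.0, 126.0, 149.0], [578.0, 128.0, 150.0], [581.0, 129.0, 151.0], [580.0, 130.0, 150.0], [581.0, 131.0, 149.0], [583.0, 133.0, 149.0], [585.0, 135.0, 150.0], [576.0, 185.0, 154.0], [581.0, 184.0, 155.0], [579.0, 186.0, 155.0], [578.0, 187.0, 155.0], [586.0, 183.0, 155.0], [585.0, 185.0, 156.0], [591.0, 182.0, 155.0], [590.0, 184.0, 156.0], [587.0, 184.0, 154.0], [594.0, 182.0, 155.0], [592.0, 183.0, 154.0]]
side bar 253 67.93398591774212 ((441.71441650390625, -255.81468200683594), (78.59249114990234, 18.465503692626953), 13.0896
[... 375 characters left out ...]
02.0, 181.0, 155.0], [588.0, 186.0, 154.0], [588.0, 181.0, 158.0], [590.0, 179.0, 158.0], [594.0, 180.0, 156.0], [598.0, 181.0, 153.0], [575.0, 188.0, 156.0], [577.0, 186.0, 156.0], [580.0, 185.0, 155.0], [583.0, 184.0, 154.0], [573.0, 185.0, 155.0], [586.0, 138.0, 152.0], [584.0, 135.0, 152.0], [583.0, 134.0, 150.0], [578.0, 131.0, 150.0], [577.0, 130.0, 148.0], [571.0, 121.0, 154.0]]
bar ((440.8843688964844, -256.5558776855469), (81.06015014648438, 21.601558685302734), 14.697869300842285)
sp ((623.59521484375, 174.56362915039062), (20.26801872253418, 19.763893127441406), 78.76513671875)
roof ((530.6063842773438, 109.8358154296875), (255.17001342773438, 213.06939697265625), 76.190185546875)
```

View pics/crop1.png

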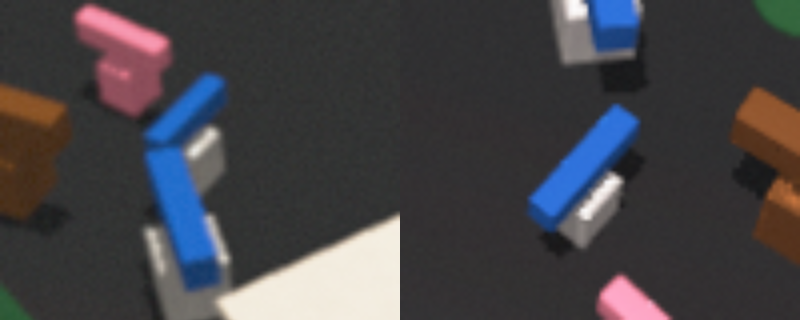

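Call:
{"name": "arm_command", "arguments": {"increments": [{"dx": -3.9, "dy": -1.7, "dz": -0.4, "claw": 60}, {"dx": -3.9, "dy": -1.7, "dz": -0.4}, {"dx": -3.9, "dy": -1.7, "dz": -0.4}, {"dx": -3.9, "dy": -1.7, "dz": -0.4}, {"dx": -3.9, "dy": -1.7, "dz": -0.4}, {"dx": -3.9, "dy": -1.7, "dz": -0.4}, {"dx": -3.9, "dy": -1.7, "dz": -0.4}, {"dx": -3.9, "dy": -1.7, "dz": -0.4}, {"dx": -3.9, "dy": -1.7, "dz": -0.4}, {"dx": -3.9, "dy": -1.7, "dz": -0.4}]}}

```text
invalid input at $.increments[0]: expected keys dx, dy, dz, spin, claw
```

Call:
{"name": "arm_command", "arguments": {"increments": [{"spin": 7.4}, {"spin": 7.4}, {"spin": 7.4}, {"spin": 7.4}, {"spin": 7.4}, {"spin": 7.4}, {"spin": 7.4}, {"spin": 7.4}, {"spin": 7.4}, {"spin": 7.4}, {}]}}

```text
invalid input at $.increments[0]: expected keys dx, dy, dz, spin, claw
```

```bash
cat >> h.py <<'E'
def go(xyz, yyaw=None, s=None):
    s=s or ctrl.get_state(); R=np.array(s["eef_rot"]); p=np.array(s["eef_pos"])
    y=np.degrees(np.arctan2(R[1,1],R[0,1]))
    d=R.T@(np.array(xyz)-p)/10
    print("t",round(s["time"],2),"pos",p.round(1),"yyaw",y.round(2),"-> d cm",d.round(2), "spin",None if yyaw is None else round((y-yyaw+180)%360-180,2),"F",np.round(s["ft_force"],1),"gap",round(s["finger_gap"],1),"q",np.round(s["q"]).tolist())
E
python3 -c "
from h import *
go((560,0,262),-76.7)"
```

```text
t 1.0 pos [203.6 591.  222.6] yyaw 70.99 -> d cm [-52.95 -44.26  -3.95] spin 147.69 F [-0.5 -0.3  0.3] gap 87.1 q [-72.0, 19.0, -4.0, 84.0, 1.0, 77.0, -5.0]
```

Call:
{"name": "arm_command", "arguments": {"increments": [{"dx": -3.9, "dy": -1.7, "dz": -0.4, "spin": 0, "claw": 60}, {"dx": -3.9, "dy": -1.7, "dz": -0.4, "spin": 0, "claw": 60}, {"dx": -3.9, "dy": -1.7, "dz": -0.4, "spin": 0, "claw": 60}, {"dx": -3.9, "dy": -1.7, "dz": -0.4, "spin": 0, "claw": 60}, {"dx": -3.9, "dy": -1.7, "dz": -0.4, "spin": 0, "claw": 60}, {"dx": -3.9, "dy": -1.7, "dz": -0.4, "spin": 0, "claw": 60}, {"dx": -3.9, "dy": -1.7, "dz": -0.4, "spin": 0, "claw": 60}, {"dx": -3.9, "dy": -1.7, "dz": -0.4, "spin": 0, "claw": 60}, {"dx": -3.9, "dy": -1.7, "dz": -0.4, "spin": 0, "claw": 60}, {"dx": -3.9, "dy": -1.7, "dz": -0.4, "spin": 0, "claw": 60}]}}

```text
time: 2.0
eef_pos: [518.0, 301.9, 263.0]
eef_rot: [[-0.946, 0.326, 0.0], [0.326, 0.946, 0.0], [-0.0, 0.001, -1.0]]
ft_force: [0.8, 0.5, -0.3]
finger_gap: 52.3
finger_force: 0.0
```

Call:
{"name": "arm_command", "arguments": {"increments": [{"dx": 0, "dy": 0, "dz": 0, "spin": 7.4, "claw": 60}, {"dx": 0, "dy": 0, "dz": 0, "spin": 7.4, "claw": 60}, {"dx": 0, "dy": 0, "dz": 0, "spin": 7.4, "claw": 60}, {"dx": 0, "dy": 0, "dz": 0, "spin": 7.4, "claw": 60}, {"dx": 0, "dy": 0, "dz": 0, "spin": 7.4, "claw": 60}, {"dx": 0, "dy": 0, "dz": 0, "spin": 7.4, "claw": 60}, {"dx": 0, "dy": 0, "dz": 0, "spin": 7.4, "claw": 60}, {"dx": 0, "dy": 0, "dz": 0, "spin": 7.4, "claw": 60}, {"dx": 0, "dy": 0, "dz": 0, "spin": 7.4, "claw": 60}, {"dx": 0, "dy": 0, "dz": 0, "spin": 7.4, "claw": 60}]}}

```text
time: 3.0
eef_pos: [516.9, 303.2, 262.6]
eef_rot: [[0.058, 0.998, 0.0], [0.998, -0.058, 0.0], [0.0, 0.0, -1.0]]
ft_force: [-0.2, 0.8, 0.2]
finger_gap: 52.6
finger_force: 0.0
```

```bash
python3 -c "
from h import *
go((560,0,262),-76.7)"
```

```text
t 3.0 pos [516.9 303.2 262.6] yyaw -3.31 -> d cm [-30.02   6.05   0.05] spin 73.39 F [-0.2  0.8  0.2] gap 52.6 q [-50.0, 15.0, 19.0, 85.0, -5.0, 81.0, -34.0]
```

Call:
{"name": "arm_command", "arguments": {"increments": [{"dx": -3.75, "dy": 0.75, "dz": 0, "spin": 0, "claw": 60}, {"dx": -3.75, "dy": 0.75, "dz": 0, "spin": 0, "claw": 60}, {"dx": -3.75, "dy": 0.75, "dz": 0, "spin": 0, "claw": 60}, {"dx": -3.75, "dy": 0.75, "dz": 0, "spin": 0, "claw": 60}, {"dx": -3.75, "dy": 0.75, "dz": 0, "spin": 0, "claw": 60}, {"dx": -3.75, "dy": 0.75, "dz": 0, "spin": 0, "claw": 60}, {"dx": -3.75, "dy": 0.75, "dz": 0, "spin": 0, "claw": 60}, {"dx": -3.75, "dy": 0.75, "dz": 0, "spin": 0, "claw": 60}]}}

```text
time: 3.8
eef_pos: [561.1, -1.0, 262.8]
eef_rot: [[0.052, 0.999, 0.001], [0.999, -0.052, 0.0], [0.0, 0.001, -1.0]]
ft_force: [1.0, 0.4, -0.6]
finger_gap: 52.2
finger_force: 0.0
```

Call:
{"name": "arm_command", "arguments": {"increments": [{"dx": -3.3, "dy": -1.3, "dz": 0, "spin": 0, "claw": 60}, {"dx": -3.3, "dy": -1.3, "dz": 0, "spin": 0, "claw": 60}, {"dx": -3.3, "dy": -1.3, "dz": 0, "spin": 0, "claw": 60}, {"dx": -3.3, "dy": -1.3, "dz": 0, "spin": 0, "claw": 60}, {"dx": -3.3, "dy": -1.3, "dz": 0, "spin": 0, "claw": 60}, {"dx": -3.3, "dy": -1.3, "dz": 0, "spin": 0, "claw": 60}, {"dx": -3.3, "dy": -1.3, "dz": 0, "spin": 0, "claw": 60}, {"dx": -3.3, "dy": -1.3, "dz": 0, "spin": 0, "claw": 60}]}}

```text
time: 4.6
eef_pos: [442.6, -258.9, 262.7]
eef_rot: [[0.052, 0.999, 0.001], [0.999, -0.052, 0.0], [0.0, 0.001, -1.0]]
ft_force: [0.5, 0.5, 0.1]
finger_gap: 52.2
finger_force: 0.0
```

Call:
{"name": "arm_command", "arguments": {"increments": [{"dx": 0, "dy": 0, "dz": 0, "spin": 7.3, "claw": 60}, {"dx": 0, "dy": 0, "dz": 0, "spin": 7.3, "claw": 60}, {"dx": 0, "dy": 0, "dz": 0, "spin": 7.3, "claw": 60}, {"dx": 0, "dy": 0, "dz": 0, "spin": 7.3, "claw": 60}, {"dx": 0, "dy": 0, "dz": 0, "spin": 7.3, "claw": 60}, {"dx": 0, "dy": 0, "dz": 0, "spin": 7.3, "claw": 60}, {"dx": 0, "dy": 0, "dz": 0, "spin": 7.3, "claw": 60}, {"dx": 0, "dy": 0, "dz": 0, "spin": 7.3, "claw": 60}, {"dx": 0, "dy": 0, "dz": 0, "spin": 7.3, "claw": 60}, {"dx": 0, "dy": 0, "dz": 0, "spin": 0, "claw": 60}]}}

```text
time: 5.6
eef_pos: [443.4, -257.7, 262.6]
eef_rot: [[0.932, 0.361, 0.0], [0.361, -0.932, 0.0], [0.0, -0.0, -1.0]]
ft_force: [-0.1, -0.3, -1.1]
finger_gap: 52.5
finger_force: 0.0
```

```bash
python3 - <<'E'
from h import *
p=ctrl.get_image("wrist"); P,rc=pts(p,np.ones((400,640),bool)); c=p["img"][rc[:,0],rc[:,1]].astype(int)
m=(c[:,2]>c[:,0]+60)&(c[:,2]>110)&(P[:,2]>62)&(P[:,2]<76)&(np.hypot(P[:,0]-440,P[:,1]+255)<60)
q=P[m];print(len(q),cv2.minAreaRect(q[:,:2].astype(np.float32)) if len(q) else "",np.median(q[:,2]))
save(p,"w1.png")
go((441.5,-256,41.3),-76.7)
E
```

```text
892 ((442.83209228515625, -257.41009521484375), (79.94996643066406, 17.880390167236328), 13.784896850585938) 68.68283900753855
t 5.65 pos [ 443.4 -257.7  262.6] yyaw -68.56 -> d cm [-0.12 -0.23 22.13] spin 8.14 F [-0.8 -1.1  0.6] gap 51.7 q [-18.0, 3.0, 45.0, 99.0, -2.0, 79.0, -41.0]
```

View pics/w1.png

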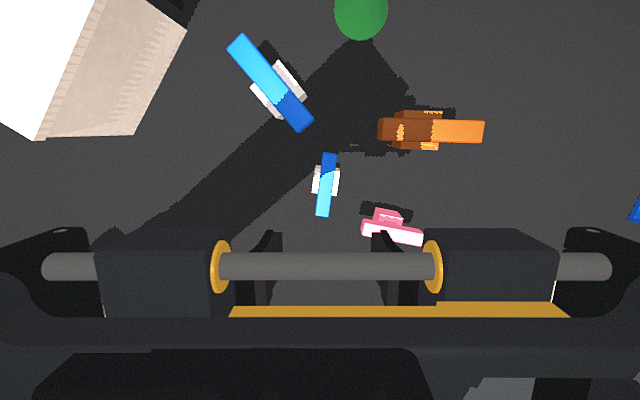

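Call:
{"name": "arm_command", "arguments": {"increments": [{"dx": -0.1, "dy": 0, "dz": 1, "spin": 7.8, "claw": 60}, {"dx": 0, "dy": 0, "dz": 2.5, "spin": 0, "claw": 60}, {"dx": 0, "dy": 0, "dz": 2.5, "spin": 0, "claw": 60}, {"dx": 0, "dy": 0, "dz": 2.5, "spin": 0, "claw": 60}, {"dx": 0, "dy": 0, "dz": 2.5, "spin": 0, "claw": 60}, {"dx": 0, "dy": 0, "dz": 2.5, "spin": 0, "claw": 60}, {"dx": 0, "dy": 0, "dz": 2.5, "spin": 0, "claw": 60}, {"dx": 0, "dy": 0, "dz": 2.5, "spin": 0, "claw": 60}, {"dx": 0, "dy": 0, "dz": 1, "spin": 0, "claw": 60}, {"dx": 0, "dy": 0, "dz": 0, "spin": 0, "claw": 60}]}}

```text
time: 6.65
eef_pos: [441.7, -257.9, 66.7]
eef_rot: [[0.972, 0.235, -0.002], [0.235, -0.972, 0.0], [-0.002, -0.001, -1.0]]
ft_force: [-0.3, 0.6, 0.2]
finger_gap: 52.2
finger_force: 0.0
```

```bash
python3 -c "
from h import *
go((442.6,-257.2,41.5),-76.3)"
```

```text
t 6.65 pos [ 441.7 -257.9   66.7] yyaw -76.39 -> d cm [ 0.11 -0.04  2.52] spin -0.09 F [-0.3  0.6  0.2] gap 52.2 q [-13.0, 17.0, 43.0, 113.0, -14.0, 56.0, -39.0]
```

Call:
{"name": "arm_command", "arguments": {"increments": [{"dx": 0.05, "dy": 0, "dz": 1, "spin": 0, "claw": 60}, {"dx": 0.05, "dy": -0.05, "dz": 1, "spin": 0, "claw": 60}, {"dx": 0, "dy": 0, "dz": 0.5, "spin": 0, "claw": 60}, {"dx": 0, "dy": 0, "dz": 0, "spin": 0, "claw": 60}, {"dx": 0, "dy": 0, "dz": 0, "spin": 0, "claw": 10}, {"dx": 0, "dy": 0, "dz": 0, "spin": 0, "claw": 0}, {"dx": 0, "dy": 0, "dz": 0, "spin": 0, "claw": 0}, {"dx": 0, "dy": 0, "dz": 0, "spin": 0, "claw": 0}, {"dx": 0, "dy": 0, "dz": 0, "spin": 0, "claw": 0}, {"dx": 0, "dy": 0, "dz": 0, "spin": 0, "claw": 0}]}}

```text
time: 7.65
eef_pos: [443.3, -257.3, 42.5]
eef_rot: [[0.972, 0.233, 0.0], [0.233, -0.972, 0.0], [0.0, -0.0, -1.0]]
ft_force: [-0.8, 0.7, 0.5]
finger_gap: 17.2
finger_force: 29.9
```

```bash
python3 -c "
from h import *
go((442.6,-257.2,41.5),-76.3)"
```

```text
t 7.65 pos [ 443.3 -257.3   42.5] yyaw -76.51 -> d cm [-0.06 -0.03  0.1 ] spin -0.21 F [-0.8  0.7  0.5] gap 17.2 q [-12.0, 19.0, 42.0, 113.0, -16.0, 53.0, -38.0]
```

Call:
{"name": "arm_command", "arguments": {"increments": [{"dx": 0, "dy": 0, "dz": -1, "spin": 0, "claw": 0}, {"dx": 0, "dy": 0, "dz": -2, "spin": 0, "claw": 0}, {"dx": 0, "dy": 0, "dz": -2.5, "spin": 0, "claw": 0}, {"dx": 0, "dy": 0, "dz": -2.5, "spin": 0, "claw": 0}, {"dx": 0, "dy": 0, "dz": -2.5, "spin": 0, "claw": 0}, {"dx": 0, "dy": 0, "dz": -2.5, "spin": 0, "claw": 0}, {"dx": 0, "dy": 0, "dz": -2.5, "spin": 0, "claw": 0}, {"dx": 0, "dy": 0, "dz": -2.5, "spin": 0, "claw": 0}, {"dx": 0, "dy": 0, "dz": -2.5, "spin": 0, "claw": 0}, {"dx": 0, "dy": 0, "dz": -2.5, "spin": 0, "claw": 0}]}}

```text
time: 8.65
eef_pos: [442.8, -257.6, 274.1]
eef_rot: [[0.973, 0.233, 0.0], [0.233, -0.973, 0.0], [0.0, -0.0, -1.0]]
ft_force: [0.5, -0.3, -2.4]
finger_gap: 17.8
finger_force: 29.9
```

```bash
python3 -c "
from h import *
go((590,125,270),-13.7)"
```

```text
t 8.65 pos [ 442.8 -257.6  274.1] yyaw -76.55 -> d cm [ 23.21 -33.79   0.43] spin -62.85 F [ 0.5 -0.3 -2.4] gap 17.8 q [-19.0, 2.0, 46.0, 98.0, -2.0, 80.0, -49.0]
```

Call:
{"name": "arm_command", "arguments": {"increments": [{"dx": 1.5, "dy": -2.2, "dz": 0, "spin": 0, "claw": 0}, {"dx": 2.3, "dy": -3.4, "dz": 0, "spin": 0, "claw": 0}, {"dx": 2.3, "dy": -3.4, "dz": 0, "spin": 0, "claw": 0}, {"dx": 2.3, "dy": -3.4, "dz": 0, "spin": 0, "claw": 0}, {"dx": 2.3, "dy": -3.4, "dz": 0, "spin": 0, "claw": 0}, {"dx": 2.3, "dy": -3.4, "dz": 0, "spin": 0, "claw": 0}, {"dx": 2.3, "dy": -3.4, "dz": 0, "spin": 0, "claw": 0}, {"dx": 2.3, "dy": -3.4, "dz": 0, "spin": 0, "claw": 0}, {"dx": 2.3, "dy": -3.4, "dz": 0, "spin": 0, "claw": 0}, {"dx": 2.3, "dy": -3.4, "dz": 0, "spin": 0, "claw": 0}]}}

```text
time: 9.65
eef_pos: [582.9, 114.6, 273.2]
eef_rot: [[0.973, 0.233, 0.0], [0.233, -0.973, -0.0], [0.0, 0.0, -1.0]]
ft_force: [0.3, -0.3, -0.3]
finger_gap: 17.7
finger_force: 29.9
```

Call:
{"name": "arm_command", "arguments": {"increments": [{"dx": 0, "dy": 0, "dz": 0, "spin": -5, "claw": 0}, {"dx": 0, "dy": 0, "dz": 0, "spin": -7, "claw": 0}, {"dx": 0, "dy": 0, "dz": 0, "spin": -7, "claw": 0}, {"dx": 0, "dy": 0, "dz": 0, "spin": -7, "claw": 0}, {"dx": 0, "dy": 0, "dz": 0, "spin": -7, "claw": 0}, {"dx": 0, "dy": 0, "dz": 0, "spin": -7, "claw": 0}, {"dx": 0, "dy": 0, "dz": 0, "spin": -7, "claw": 0}, {"dx": 0, "dy": 0, "dz": 0, "spin": -7, "claw": 0}, {"dx": 0, "dy": 0, "dz": 0, "spin": -6, "claw": 0}, {"dx": 0, "dy": 0, "dz": 0, "spin": -2.9, "claw": 0}]}}

```text
time: 10.65
eef_pos: [582.5, 112.9, 273.2]
eef_rot: [[0.232, 0.973, 0.0], [0.973, -0.232, -0.0], [-0.0, 0.0, -1.0]]
ft_force: [0.8, 0.3, -0.7]
finger_gap: 17.6
finger_force: 29.9
```

```bash
python3 - <<'E'
from h import *
for n in ("scene","side"):
    p=ctrl.get_image(n); P,rc=pts(p,np.ones((400,640),bool)); c=p["img"][rc[:,0],rc[:,1]].astype(int)
    s=ctrl.get_state()["eef_pos"]
    near=np.hypot(P[:,0]-s[0],P[:,1]-s[1])<50
    m=near&(c[:,2]>c[:,0]+50)&(P[:,2]>s[2]-10)&(P[:,2]<s[2]+40)
    q=P[m]; print(n,len(q),cv2.minAreaRect(q[:,:2].astype(np.float32)) if len(q)>5 else "",np.percentile(q[:,2],[1,50,99]) if len(q) else "")
    m=near&(P[:,2]<s[2]+3)&(P[:,2]>s[2]-50); q=P[m]; print("hub",len(q),cv2.minAreaRect(q[:,:2].astype(np.float32)) if len(q)>5 else "",np.percentile(q[:,2],[1,50,99]) if len(q) else "")
    m=(P[:,2]>189)&(P[:,2]<197)&(np.hypot(P[:,0]-623.5,P[:,1]-174.5)<18); q=P[m]; print("sp",len(q),cv2.minAreaRect(q[:,:2].astype(np.float32)) if len(q)>5 else "")
    save(p,n+"2.png",(100,300,270,470) if n=="scene" else (50,250,220,420),2.5)
p=ctrl.get_image("wrist"); save(p,"w2.png")
P,rc=pts(p,np.ones((400,640),bool));m=(P[:,2]>188)&(P[:,2]<198)&(np.hypot(P[:,0]-623.5,P[:,1]-174.5)<20); q=P[m]; print("wrist sp",len(q),cv2.minAreaRect(q[:,:2].astype(np.float32)) if len(q)>5 else "")
go((623.5,174.5,250),-13.7)
E
```

```text
scene 232 ((587.0440673828125, 131.62213134765625), (43.01671600341797, 18.156280517578125), 70.22427368164062) [279.94033685 297.17516731 300.26725976]
hub 295 ((589.4110107421875, 119.30377197265625), (24.37689971923828, 45.4779052734375), 33.0986213684082) [230.41994054 249.94627855 275.15992618]
sp 82 ((622.673828125, 174.3816680908203), (19.729656219482422, 18.936750411987305), 73.64904022216797)
side 155 ((578.2943725585938, 105.09645080566406), (70.27604675292969, 17.523778915405273), 76.1572494506836) [279.67219307 297.45528186 300.7652218 ]
hub 195 ((571.310791015625, 106.92214965820312), (25.94153594970703, 46.01599884033203), 34.177284240722656) [230.1610667  249.69984965 275.21974643]
sp 0 
wrist sp 521 ((624.6500244140625, 173.54273986816406), (17.053482055664062, 18.20197105407715), 76.36978912353516)
t 10.8 pos [582.6 113.  273. ] yyaw -13.71 -> d cm [6.94 2.52 2.3 ] spin -0.01 F [ 0.6 -0.5 -0.7] gap 18.0 q [-33.0, 14.0, 22.0, 85.0, -5.0, 82.0, -25.0]
```

View pics/scene2.png

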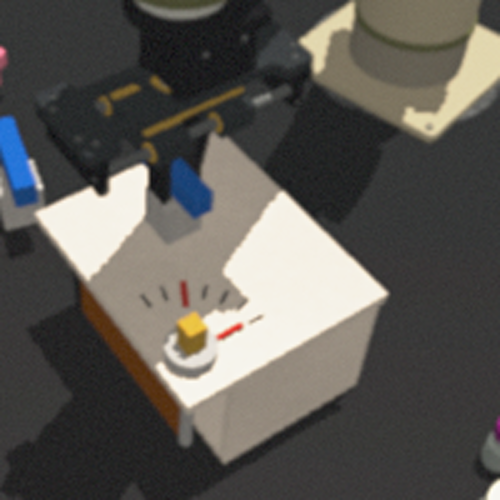

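Handle held upright and centred above the roof, with its yaw matched to the spindle (spindle at about row 335, col 192 in the crop; bar at 188,192). Next I move over the spindle.

Call:
{"name": "arm_command", "arguments": {"increments": [{"dx": 1.7, "dy": 0.65, "dz": 0, "spin": 0, "claw": 0}, {"dx": 1.7, "dy": 0.65, "dz": 0, "spin": 0, "claw": 0}, {"dx": 1.7, "dy": 0.65, "dz": 0, "spin": 0, "claw": 0}, {"dx": 1.0, "dy": 0.4, "dz": 0, "spin": 0, "claw": 0}, {"dx": 0.8, "dy": 0.25, "dz": 0.8, "spin": 0, "claw": 0}, {"dx": 0, "dy": 0, "dz": 1, "spin": 0, "claw": 0}, {"dx": 0, "dy": 0, "dz": 0.8, "spin": 0, "claw": 0}, {"dx": 0, "dy": 0, "dz": 0, "spin": 0, "claw": 0}]}}

```text
time: 11.6
eef_pos: [623.3, 173.2, 244.8]
eef_rot: [[0.236, 0.972, -0.003], [0.972, -0.236, -0.001], [-0.002, -0.002, -1.0]]
ft_force: [-0.7, -0.5, -0.8]
finger_gap: 18.0
finger_force: 29.9
```

```bash
python3 -c "
from h import *
go((623.8,174.2,206.5),-13.7)
for n,cr in (('scene',(170,270,290,400)),('side',(90,190,250,380))):
    p=ctrl.get_image(n); save(p,n+'3.png',cr,4)
a=cv2.imread('pics/scene3.png');b=cv2.imread('pics/side3.png');cv2.imwrite('pics/both3.png',cv2.resize(np.hstack([a,b]),(800,334)))"
```

```text
t 11.6 pos [623.3 173.2 244.8] yyaw -13.68 -> d cm [0.11 0.04 3.83] spin 0.02 F [-0.7 -0.5 -0.8] gap 18.0 q [-35.0, 22.0, 20.0, 79.0, -8.0, 81.0, -28.0]
```

View pics/both3.png

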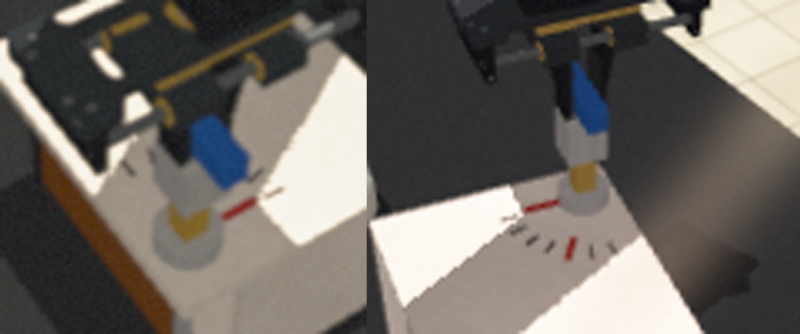

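The hub sits squarely above the spindle in both views (scene crop around (215,190), side crop around (175,582)). Descending slowly and checking force.

Call:
{"name": "arm_command", "arguments": {"increments": [{"dx": 0.05, "dy": 0, "dz": 0.5, "spin": 0, "claw": 0}, {"dx": 0, "dy": 0, "dz": 0.4, "spin": 0, "claw": 0}, {"dx": 0, "dy": 0, "dz": 0.3, "spin": 0, "claw": 0}, {"dx": 0, "dy": 0, "dz": 0.3, "spin": 0, "claw": 0}, {"dx": 0, "dy": 0, "dz": 0.3, "spin": 0, "claw": 0}, {"dx": 0, "dy": 0, "dz": 0.3, "spin": 0, "claw": 0}]}}

```text
time: 12.3
eef_pos: [624.6, 174.7, 225.6]
eef_rot: [[0.235, 0.972, 0.001], [0.972, -0.235, 0.0], [0.0, 0.001, -1.0]]
ft_force: [1.7, -0.2, 0.7]
finger_gap: 18.1
finger_force: 29.9
```

Call:
{"name": "arm_command", "arguments": {"increments": [{"dx": 0, "dy": 0, "dz": 0.3, "spin": 0, "claw": 0}, {"dx": 0, "dy": 0, "dz": 0.3, "spin": 0, "claw": 0}, {"dx": 0, "dy": 0, "dz": 0.3, "spin": 0, "claw": 0}, {"dx": 0, "dy": 0, "dz": 0.3, "spin": 0, "claw": 0}, {"dx": 0, "dy": 0, "dz": 0.3, "spin": 0, "claw": 0}, {"dx": 0, "dy": 0, "dz": 0.2, "spin": 0, "claw": 0}]}}

```text
time: 12.9
eef_pos: [624.6, 174.7, 208.5]
eef_rot: [[0.235, 0.972, 0.001], [0.972, -0.235, 0.0], [0.0, 0.001, -1.0]]
ft_force: [3.3, -0.6, 1.2]
finger_gap: 17.9
finger_force: 29.9
```

Call:
{"name": "arm_command", "arguments": {"increments": [{"dx": 0, "dy": 0, "dz": 0.15, "spin": 0, "claw": 0}, {"dx": 0, "dy": 0, "dz": 0.15, "spin": 0, "claw": 0}, {"dx": 0, "dy": 0, "dz": 0, "spin": 0, "claw": 0}]}}

```text
time: 13.2
eef_pos: [624.6, 174.8, 207.4]
eef_rot: [[0.235, 0.972, 0.001], [0.972, -0.235, 0.001], [0.001, 0.001, -1.0]]
ft_force: [-1.0, -1.3, 10.7]
finger_gap: 17.7
finger_force: 29.9
```

Call:
{"name": "arm_command", "arguments": {"increments": [{"dx": 0, "dy": 0, "dz": 0, "spin": -4, "claw": 0}, {"dx": 0, "dy": 0, "dz": 0, "spin": -6, "claw": 0}, {"dx": 0, "dy": 0, "dz": 0, "spin": -6, "claw": 0}, {"dx": 0, "dy": 0, "dz": 0, "spin": -6, "claw": 0}, {"dx": 0, "dy": 0, "dz": 0, "spin": -6, "claw": 0}]}}

```text
time: 13.7
eef_pos: [624.4, 174.6, 207.4]
eef_rot: [[-0.252, 0.968, 0.001], [0.968, 0.252, 0.001], [0.0, 0.001, -1.0]]
ft_force: [-2.8, -3.1, 11.5]
finger_gap: 17.9
finger_force: 30.0
```

Call:
{"name": "arm_command", "arguments": {"increments": [{"dx": 0, "dy": 0, "dz": 0, "spin": -6, "claw": 0}, {"dx": 0, "dy": 0, "dz": 0, "spin": -6, "claw": 0}, {"dx": 0, "dy": 0, "dz": 0, "spin": -6, "claw": 0}, {"dx": 0, "dy": 0, "dz": 0, "spin": -6, "claw": 0}, {"dx": 0, "dy": 0, "dz": 0, "spin": -6, "claw": 0}, {"dx": 0, "dy": 0, "dz": 0, "spin": -4, "claw": 0}, {"dx": 0, "dy": 0, "dz": 0, "spin": 0, "claw": 0}, {"dx": 0, "dy": 0, "dz": 0, "spin": 0, "claw": 0}]}}

```text
time: 14.5
eef_pos: [624.8, 174.2, 207.4]
eef_rot: [[-0.747, 0.665, 0.002], [0.665, 0.747, 0.0], [-0.001, 0.002, -1.0]]
ft_force: [-0.3, -3.6, 11.3]
finger_gap: 17.7
finger_force: 30.0
```

```bash
cat > m.py <<'E'
from h import *
import sys
go((623.8,174.2,207.4),46)
for n,cr in (('scene',(170,270,290,400)),('side',(90,190,250,380))):
    p=ctrl.get_image(n); save(p,'a.png',cr,4); 
    globals()[n]=cv2.imread('pics/a.png')
    P,rc=pts(p,np.ones((400,640),bool)); c=p["img"][rc[:,0],rc[:,1]].astype(int)
    red=(c[:,0]>90)&(c[:,1]<.55*c[:,0])&(c[:,2]<.55*c[:,0])&(P[:,2]>142)&(P[:,2]<165)
    d=P[:,:2]-[624,174.5]; r=np.hypot(*d.T); m=red&(r<80)&(r>22)
    a=(np.degrees(np.arctan2(d[m,1],d[m,0]))-166.3+180)%360-180
    print(n,np.c_[a,r[m],P[m,2]].round(0).astype(int).tolist())
    am=(c[:,0]>c[:,2]*2)&(P[:,2]>20)&(P[:,2]<145)&(r<205)&(r>40); d=d[am]
    if am.sum()>20:
        # pane direction at shut: chamber -y => -103.7 deg
        print("door angle",np.percentile((np.degrees(np.arctan2(d[:,1],d[:,0]))+103.7+180)%360-180,[10,50,90]).round(1),am.sum())
cv2.imwrite('pics/'+sys.argv[1],cv2.resize(np.hstack([scene,side]),(800,334)))
E
python3 m.py turn1.png
```

```text
t 14.5 pos [624.8 174.2 207.4] yyaw 48.35 -> d cm [ 0.07 -0.07  0.  ] spin 2.35 F [-0.3 -3.6 11.3] gap 17.7 q [-27.0, 22.0, 10.0, 82.0, -4.0, 76.0, 31.0]
scene []
door angle [57.8 58.3 59.4] 1627
side [[51, 25, 154], [58, 26, 155], [54, 31, 155], [56, 35, 155], [53, 38, 154], [58, 39, 155], [56, 47, 159], [56, 46, 154], [58, 53, 156], [57, 51, 150], [60, 50, 150], [58, 56, 151], [61, 56, 152], [59, 59, 150], [57, 64, 151], [60, 65, 153], [58, 69, 152], [61, 69, 153], [58, 70, 149], [61, 72, 152], [59, 75, 151]]
door angle [55.6 56.6 57.4] 684
```

View pics/turn1.png

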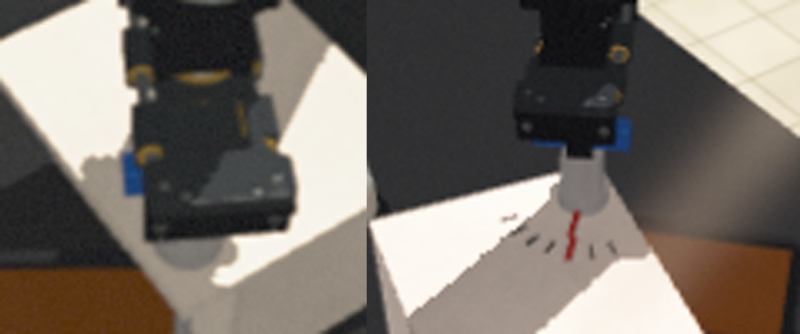

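Call:
{"name": "arm_command", "arguments": {"increments": [{"dx": 0, "dy": 0, "dz": 0, "spin": -2.2, "claw": 0}, {"dx": 0, "dy": 0, "dz": 0, "spin": 0, "claw": 0}, {"dx": 0, "dy": 0, "dz": 0, "spin": 0, "claw": 0}, {"dx": 0, "dy": 0, "dz": 0, "spin": 0, "claw": 0}, {"dx": 0, "dy": 0, "dz": 0, "spin": 0, "claw": 0}]}}

```text
time: 15.1
eef_pos: [624.8, 174.2, 207.4]
eef_rot: [[-0.772, 0.636, 0.002], [0.636, 0.772, 0.0], [-0.001, 0.001, -1.0]]
ft_force: [-1.3, -3.4, 12.0]
finger_gap: 17.8
finger_force: 30.0
```

```bash
python3 m.py turn2.png; python3 - <<'E'
from h import *
for n in("scene","side"):
    p=ctrl.get_image(n);P,rc=pts(p,np.ones((400,640),bool)); c=p["img"][rc[:,0],rc[:,1]].astype(int)
    m=(c[:,2]>c[:,0]+40)&(np.hypot(P[:,0]-624,P[:,1]-174.5)<50)&(P[:,2]>190); print(n,m.sum(),np.percentile(P[m,2],[2,50,90,98]).round(1))
E
```

```text
t 15.1 pos [624.8 174.2 207.4] yyaw 50.54 -> d cm [ 0.07 -0.06  0.  ] spin 4.54 F [-1.3 -3.4 12. ] gap 17.8 q [-27.0, 22.0, 10.0, 82.0, -4.0, 76.0, 34.0]
scene []
door angle [59.9 60.4 61.5] 1621
side [[56, 23, 156], [59, 28, 157], [56, 34, 158], [60, 30, 155], [55, 33, 154], [60, 33, 154], [58, 39, 155], [58, 42, 154], [56, 47, 155], [60, 48, 156], [57, 51, 155], [61, 53, 157], [57, 52, 152], [61, 54, 154], [59, 57, 152], [61, 53, 149], [59, 58, 150], [58, 66, 153], [59, 62, 150], [58, 67, 151], [61, 69, 152], [59, 71, 151], [61, 70, 150], [59, 73, 148]]
door angle [57.6 58.6 59.5] 680
scene 73 [214.9 230.2 233.4 234.3]
side 48 [212.5 221.6 233.5 234.3]
```

View pics/turn2.png

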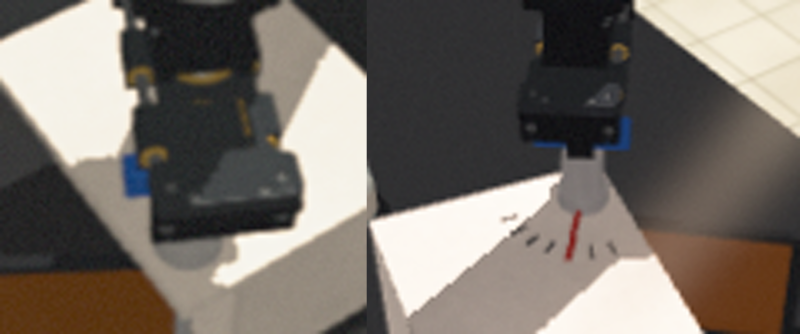

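The pointer lies in one straight line with the red mark (side crop, column 575, rows 210–258). The bar top is at about 233 mm, so the handle is fully home, and it is still gripped.

```bash
python3 -c "
from station import ctrl
print(ctrl.close_job())"
```

```text
the job is handed in; nothing more can be done
None
```

I fitted the small blue handle fully home on the spindle and handed the job in with the gripper still holding the door open at about 60 degrees, the pointer on the red mark.

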